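# Hold the red-capped tube over the code reader

## Robot

A 7-joint arm with a two-finger parallel gripper is mounted at the origin on the work surface. World frame = base frame: x ahead of the robot, y to its left, z up, the work surface at z = 0. Lengths are in m, angles in rad, forces in N, time in s.
With the tool pointing down it reaches from about 0.425 to 0.95 m from the base axis. Payload 4.7 kg.
Tool frame: the origin (TCP) lies on the centre line of the jaws, within the pads' length; the fingertips stand robot.nose_length ahead of it and the grasp point (between the pads) lies 8 mm behind it (robot.nose_length is the distance from the TCP to the fingertips, in m); z points along the fingers, y is the line along which they close (so a half turn about z gives the same grasp; the last joint's range is limited). The gripper opens to 85 mm and grips with 20 to 120 N. Pads are 22 mm wide; open, the fingers measure 114 mm over their backs; the gripper's body (76 mm by 85 mm) begins 54 mm behind the grasp point. The pads swing forward as they close: fully open they stand 13 mm farther back than shut.
Start: joints at [-1.341, 0.469, -0.049, 1.532, 0.024, 1.141, -0.082], TCP at [0.173, 0.653, 0.242] pointing down, gripper open.
Joint ranges: [-2.59, 2.59], [-0.33, 1.99], [-1.39, 1.29], [0.1, 2.45], [-1.04, 4.18], [0.21, 1.99], [-2.66, 2.66]. Speed limits (rad/s): [2.57, 2.57, 3.14, 3.14, 3.14, 3.14, 3.14].

## Interface

Orientations are given as [roll, pitch, yaw] about the fixed x, y, z axes, in that order (R = Rz(yaw) Ry(pitch) Rx(roll)).
In Python, from plant import robot gives the robot as it stands. Calls block until the motion is done:
- robot.goto(position, orientation): joint-space move of the TCP to a pose.
- robot.move_straight(position, vel=0.15, attitude=None, contact_N=None): straight line of the TCP; attitude=None keeps the orientation; vel is the mean speed in m/s. With contact_N (N) it stops when the force on the tool has changed by that much, and returns True; else False.
- robot.move_joints(angles): joint-space move.
- robot.grip(opening, strength=None): opening from 0.0 (shut) to 1.0 (fully open); strength is the grip in N (None keeps the last); returns when the fingers have stopped.
- robot.sleep(seconds).
- robot.inverse_kinematics(position, orientation): joint angles nearest the present ones, or None.
- robot.sense(): the state.
- robot.grab_frame(name): name is "scene" or "top" or "wrist"; returns a dict with "image" (420x560x3 uint8, red, green, blue), "range_z" (420x560 float32, m along the optical axis (not along the pixel's ray), 0 where there is no reading), "fx", "fy", "cx", "cy" (pixels), "dist_coeffs" ([k1, k2, p1, p2, k3] as OpenCV has them; the pictures are not rectified), "R" (3x3) and "t" (3): a world point X has camera coordinates R X + t. Camera axes: x right, y down, z forward; pixel columns grow to the right and rows downward; lengths in m; the calibration is good to about 2 mm. A picture is of the moment at which its call begins.
A pose or a line that the arm cannot do raises robot.IKError and nothing moves.
- robot.close_job(): hands the job in; it is judged then, once.
The state is a dict: "t": time; "joint_pos": joint angles; "joint_velocities": joint speeds; "effort": joint torques, N m; "tcp_pos": TCP position; "tcp_rot": TCP orientation; "wrist_force": force on the tool from outside, world axes, zero at the start; "torque": the same for the moment, N m; "opening": opening from 0.0 (shut) to 1.0 (fully open); "gripper_force": force on a finger pad.
Only numpy, scipy, OpenCV 4.12 (cv2) and the standard library are available. Lean on these libraries where they do the work, as an engineer would, in place of code of your own. Each camera call takes 0.05 s, during which the arm holds its last target. There are 200 camera calls.

## Task

Slide the orange cover of the code reader all the way open, then take the red-capped tube out of the rack, carry it over the wall of kit cartons and hold it upright, centred about 10 mm above the reader's round blue window, so that the code under its foot can be read. Do not let the tube touch the reader, and do not disturb the other tubes, the cartons, the bottle or the jar. Finish while still holding the tube there, steady: do not set it down or let go.

Things in the scene. Friction and masses are not known exactly. Their poses are not given: they have to be found in the camera images.
- red_tube_center (a point): The sample tube to be read: upright, rigid, 90 mm tall, about 25 g; clear pale barrel 16 mm in diameter, red cap 18 mm in diameter and 25 mm tall at its top (65 to 90 mm above the foot). It stands loosely in one of four holes of the black rack (which one varies), its foot 10 mm above the bench, its top 45 mm above the rack's top. The point is at the tube's centre, 45 mm above its foot; z runs up the tube.
- red_tube_foot (a point): Centre of the flat underside (foot) of the red-capped tube, where its code is.
- rack: Black tube rack, fixed to the bench, 60 mm (x) by 200 mm (y) by 55 mm tall; rack and reader stand on opposite sides of the cartons, either way round. Origin at the centre of its underside. Four holes, 18 mm wide and 45 mm deep, in a row along its y axis at y = -63, -21, +21 and +63 mm; each holds a tube. Beside the row (its x direction) the caps are free, so take a cap with the fingers closing along the rack's x axis.
- window (a point): Centre of the round blue window (30 mm in diameter) in the flat top of the grey code reader, at the level of the top, 60 mm above the bench. The reader is fixed to the bench, 120 mm (x) by 200 mm (y) by 60 mm tall; the axes are the reader's own, z up; the reader's centre lies 45 mm from the window along +y. Two low guide rails 9 mm tall run along y at x = -41 and +41 mm.
- cover_tab (a point): Centre of the black upright grip tab of the reader's orange sliding cover: 36 mm (x) by 12 mm (y) by 28 mm tall, its top 93 mm above the bench. The cover plate under it, 74 mm by 52 mm, top 65 mm above the bench, hides the window when shut. Axes as the reader's: the cover opens by sliding along +y.
- cover (a joint): Slide of the orange cover, m: 0 shut (tab right above the window), 0.07 fully open against its stop; about 1.5 N of friction, stays where it is left. Starts nearly shut.
- white_tube_center (a point): Bystander: a sample tube just like the red-capped one but with a white cap, in the same rack. The point is at the tube's centre, 45 mm above its foot. Leave it where it stands.
- blue_tube_center (a point): Bystander: a sample tube just like the red-capped one but with a blue cap, in the same rack. The point is at the tube's centre, 45 mm above its foot. Leave it where it stands.
- yellow_tube_center (a point): Bystander: a sample tube just like the red-capped one but with a yellow cap, in the same rack. The point is at the tube's centre, 45 mm above its foot. Leave it where it stands.
- carton_near_center (a point): A white and blue cardboard kit carton standing loose on the bench, 190 mm long (x), 60 mm wide (y), 110 mm tall. The two cartons stand end to end as a wall between rack and reader; this is the one nearer the robot. The point is at its centre, 55 mm above the bench; its x axis runs along the wall. Must not be shifted.
- carton_far_center (a point): A white and blue cardboard kit carton standing loose on the bench, 190 mm long (x), 60 mm wide (y), 110 mm tall. The two cartons stand end to end as a wall between rack and reader; this is the one farther from the robot. The point is at its centre, 55 mm above the bench; its x axis runs along the wall. Must not be shifted.
- wash_bottle_center (a point): Bystander: a white bottle with a blue cap, 64 mm in diameter, 150 mm tall, loose, at the far side of the bench. The point is 75 mm above its underside.
- cap_jar_center (a point): Bystander: an amber jar with a white lid, 68 mm in diameter, 75 mm tall, loose, at the far side of the bench. The point is 37.5 mm above its underside.

How it is judged:
On the way, in this order (a step that is already met when the one before it is completed fails the run):
1. the cover is slid all the way open (at least 62 of 70 mm) (value of joint cover above 0.062 m), for 0.2 s.
2. the red-capped tube passes over the wall of cartons, its foot above their tops (((x of red_tube_foot in the frame of carton_near_center between -0.115 and 0.115 m and y of red_tube_foot in the frame of carton_near_center between -0.05 and 0.05 m and z of red_tube_foot in the frame of carton_near_center above 0.055 m) or (x of red_tube_foot in the frame of carton_far_center between -0.115 and 0.115 m and y of red_tube_foot in the frame of carton_far_center between -0.05 and 0.05 m and z of red_tube_foot in the frame of carton_far_center above 0.055 m))).
At the end, for the whole second after the job is handed in: The fingers hold the red-capped tube still (under 20 mm/s), upright within 0.12 rad, its foot 3 to 18 mm above the window and within 7 mm of its centre, not touching the reader; the cover is open at least 62 mm; other tubes, cartons, bottle and jar are within 15 mm of their starts (z of red_tube_foot in the frame of window between 0.003 and 0.018 m and horizontal distance between red_tube_foot and window below 0.007 m and angle between red_tube_center's own z axis and vertical below 0.12 rad and contact force between the fingers and red_tube above 0.5 N and contact force between red_tube and reader below 0.05 N and linear speed of red_tube below 0.02 m/s and value of joint cover above 0.062 m and distance of each of white_tube_center, blue_tube_center, yellow_tube_center, carton_near_center, carton_far_center, wash_bottle_center, cap_jar_center from where it was at the start of the episode below 0.015 m); the arm keeps its last pose, push and grip.
It fails at once if the red-capped tube touches the reader or its cover (contact force between red_tube and reader above 0.3 N).
It fails at once if a bystander (another tube, a carton, the bottle or the jar) is shifted by 15 mm or more (distance of any of white_tube_center, blue_tube_center, yellow_tube_center, carton_near_center, carton_far_center, wash_bottle_center, cap_jar_center from where it was at the start of the episode above 0.015 m).
It also fails if it takes over 59 s, if anything falls off the work surface, if the arm or the gripper's body presses on something with over 40 N, if the wrist force passes 120 N, or if a joint passes its speed limit or range.

## Working session

There is one attempt and no reset: what is moved stays moved. The work goes in short steps, each a Python script; the robot and the scene stay as the last script left them, time stands still between calls to the robot, and variables do not carry over. Pictures are saved under pics/ and viewed, at most 10 in all, crops included, and the job is handed in when it is done.

```bash
ls; mkdir -p pics; cat > h.py <<'E'
import numpy as np, cv2
from plant import robot
def shot(n,f):
    d=robot.grab_frame(n); cv2.imwrite(f,d["image"][...,::-1]); return d
def cloud(d):
    h,w=d["range_z"].shape
    K=np.array([[d["fx"],0,d["cx"]],[0,d["fy"],d["cy"]],[0,0,1.]])
    u,v=np.meshgrid(np.arange(w),np.arange(h))
    p=cv2.undistortPoints(np.stack([u,v],-1).reshape(-1,1,2).astype(np.float64),K,np.array(d["dist_coeffs"],float)).reshape(h,w,2)
    z=d["range_z"].astype(float)
    c=np.dstack([p[...,0]*z,p[...,1]*z,z])
    P=(c-np.array(d["t"]))@np.array(d["R"]); P[z==0]=np.nan
    return P
E
python3 - <<'E'
from h import *
for n in("top","scene"):
    d=shot(n,f"pics/{n}1.png"); np.save(f"{n}1.npy",cloud(d)); print(n,d["R"],d["t"])
s=robot.sense();print(s["t"],s["tcp_rot"],robot.nose_length,s["opening"])
E
```

```text
pics
top [[-0.01381541 -0.99982581 -0.01254906]
 [-0.99215749  0.01526654 -0.12405827]
 [ 0.12422825  0.01073673 -0.99219558]] [0.00203492 0.59162933 0.96432274]
scene [[-0.3615473   0.93232393 -0.00745981]
 [ 0.6898584   0.26212175 -0.67482411]
 [-0.62719929 -0.24912705 -0.7379409 ]] [ 0.20617869 -0.33338609  1.27207896]
0.1 [-3.13984926e+00  6.14727716e-05  2.88279205e+00] 0.011 0.9967574203509623
```

View pics/top1.png

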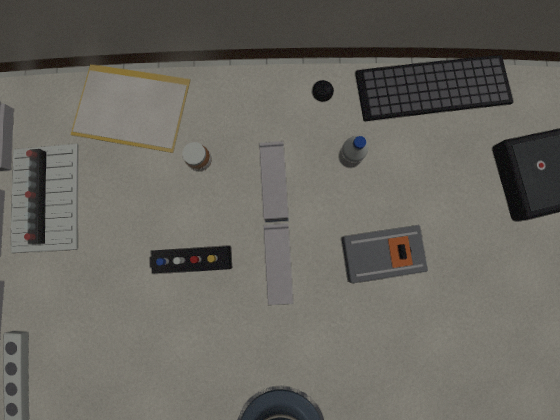

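View pics/scene1.png

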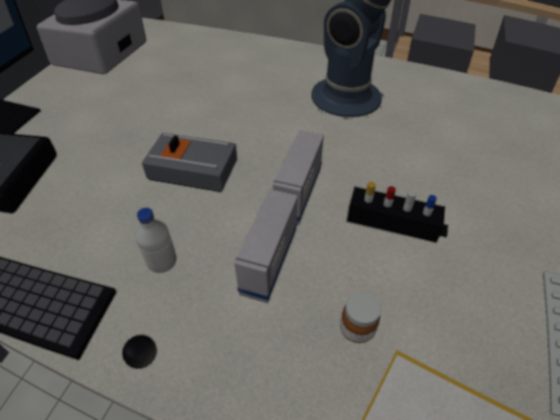

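The top view shows the rack on the left with its caps blue (160,261), white (179,261), red (194,259) and yellow (211,258). The carton wall runs along x at columns 262–292, rows 145–305. The reader is on the right, centred near (385,254), with the tab at (402,252), so the cover opens towards image left (world +y). The scene view agrees: yellow, red, white, blue from left to right, with the tab at (174,144).

```bash
cat > m.py <<'E'
from h import *
P=np.load("top1.npy"); im=cv2.imread("pics/top1.png"); hsv=cv2.cvtColor(im,cv2.COLOR_BGR2HSV)
def box(n,u0,u1,v0,v1,z0,z1,extra=None):
    m=np.zeros(im.shape[:2],bool); m[v0:v1,u0:u1]=1
    m&=(P[...,2]>z0)&(P[...,2]<z1)
    if extra is not None: m&=extra
    q=P[m]
    r=cv2.minAreaRect((q[:,:2]*1000).astype(np.float32))
    print(n,len(q),"med",np.median(q,0).round(4),"rect",np.round(r[0],1),np.round(r[1],1),round(r[2],2))
H,S,V=cv2.split(hsv)
box("rack",140,245,235,285,.045,.062)
box("near",255,300,222,312,.1,.12)
box("far",255,300,138,221,.1,.12)
box("reader",335,435,220,290,.053,.064)
box("readerall",335,435,220,290,.053,.1)
box("orange",335,435,220,290,.055,.075,(H<18)&(S>150)&(V>80))
box("tab",385,420,235,270,.083,.1)
for n,u in(("blue",160),("white",179),("red",194),("yellow",211)): box(n,u-9,u+9,248,272,.088,.115)
box("bottle",335,375,130,170,.1,.17); box("jar",180,215,138,172,.06,.09)
c=im[225:285,140:430]; cv2.imwrite("pics/c.png",np.vstack([cv2.resize(im[240:280,145:240],(760,320),interpolation=2),cv2.resize(im[220:285,335:435],(760,270*0+280),interpolation=2)]))
E
python3 m.py
```

```text
rack 1612 med [0.4492 0.2213 0.0549] rect [448.4 224. ] [ 60.9 202.5] 3.59
near 2035 med [ 0.4365 -0.0029  0.1104] rect [438.1  -2.9] [191.3  60.2] 2.51
far 1863 med [0.6384 0.0057 0.1104] rect [641.3   5.7] [188.4  60. ] 2.94
reader 2800 med [ 0.4552 -0.2544  0.0607] rect [ 456.1 -273.1] [121.7 202.3] 7.16
readerall 3760 med [ 0.4563 -0.2701  0.0615] rect [ 456.1 -273.1] [121.7 202.3] 7.16
orange 451 med [ 0.4613 -0.3031  0.0658] rect [ 460.9 -308. ] [71.9 50.4] 7.45
tab 93 med [ 0.4594 -0.3052  0.0933] rect [ 460.6 -306.7] [36.2 13.4] 9.51
blue 54 med [0.4445 0.2851 0.0992] rect [444.4 286.8] [17.7 17.2] 89.83
white 48 med [0.4468 0.2427 0.099 ] rect [446.7 244.2] [16.8 16.9] 28.46
red 49 med [0.4501 0.2012 0.1   ] rect [450.1 202.5] [16.1 14.7] 88.01
yellow 47 med [0.4522 0.1594 0.0999] rect [452.2 160.7] [17.1 14.6] 88.17
bottle 385 med [ 0.7141 -0.1946  0.1168] rect [ 719.5 -198.8] [53.9 51.3] 55.38
jar 442 med [0.7181 0.211  0.0746] rect [719.7 212.7] [59.4 58.7] 57.64
```

```bash
cat >> h.py <<'E'
a=np.radians(7.16); ex=np.array([np.cos(a),np.sin(a)]); ey=np.array([-np.sin(a),np.cos(a)])
W=np.array([.4561,-.2731])-.045*ey
def pick(pos,deg):
    q0=np.array(robot.sense()["joint_pos"]); best=None
    for d in(deg,deg-180):
        o=[np.pi,0,np.radians(d)]; q=robot.inverse_kinematics(pos,o)
        if q is not None and (best is None or abs(q[6])<best[0]): best=(abs(q[6]),o,np.round(q,2))
    return best
E
python3 - <<'E'
from h import *
p=lambda y,z:[*(W+y*ey),z]
_,o,q=pick(p(-.02,.25),97.16); print(W,o,q)
robot.grip(0.0,40)
robot.goto(p(-.02,.25),o); print(robot.sense()["t"])
robot.move_straight(p(-.02,.084),vel=.12,contact_N=8)
s=robot.sense();print(s["t"],s["tcp_pos"],s["wrist_force"])
r=robot.move_straight(p(.065,.084),vel=.05,contact_N=14)
s=robot.sense();print(r,s["t"],s["tcp_pos"],(s["tcp_pos"][:2]-W)@ey,s["wrist_force"])
E
```

```text
[ 0.46170883 -0.31774909] [3.141592653589793, 0, np.float64(1.6957619012376905)] [-0.13  0.4   0.92  1.81 -0.35  1.11  1.03]
4.4583
5.9917 [ 0.464589   -0.33796981  0.08468323] [-0.04292253  0.18196321  0.70405392]
True 7.3667 [ 0.45472193 -0.26433062  0.08415884] 0.0538727552330128 [-0.31173507 -1.51499319  0.20082757]
```

```bash
python3 - <<'E'
from h import *
p=lambda y,z:[*(W+y*ey),z]
robot.move_straight(p(.045,.084),vel=.1)
robot.move_straight(p(.0,.24),vel=.25)
d=shot("wrist","pics/w1.png"); Q=cloud(d); np.save("w1.npy",Q); print(robot.sense()["t"])
d=shot("top","pics/top2.png"); 
im=cv2.imread("pics/w1.png"); H,S,V=cv2.split(cv2.cvtColor(im,cv2.COLOR_BGR2HSV))
m=((H>95)&(H<130)&(S>110)&(V>60)&(Q[...,2]>.04)&(Q[...,2]<.075)).astype(np.uint8)
n,l,st,c=cv2.connectedComponentsWithStats(m)
for i in range(1,n):
    if st[i,4]>100: print(c[i],st[i],np.nanmean(Q[l==i],0),np.ptp(Q[l==i][:,:2],0))
E
```

```text
8.4667
[280.1038961  190.68831169] [264 175  33  33 847] [ 0.4617619  -0.31753815  0.06134467] [0.03063534 0.03094116]
```

View pics/w1.png

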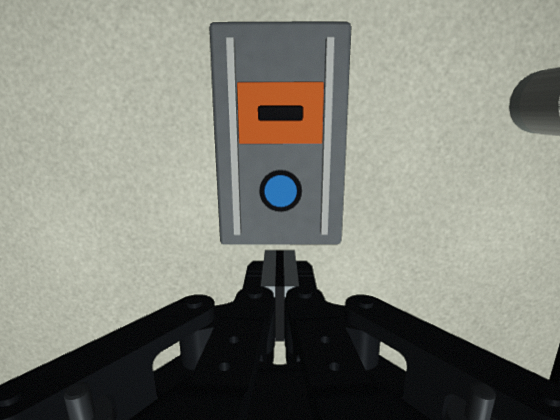

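The wrist view shows the cover open (tab at 280,113) and the blue window clear at (280,191). I'll hover over the red tube next.

```bash
python3 - <<'E'
from h import *
Q=np.load("w1.npy"); b=Q[100:126,250:312].reshape(-1,3); b=b[b[:,2]>.085]; t=b.mean(0); print("cover",(t[:2]-[.4618,-.3175])@ey,t)
pos=[.4501,.2025,.24]
_,o,q=pick(pos,93.5); print(o,q)
robot.grip(.6); robot.goto(pos,o)
d=shot("wrist","pics/w2.png"); Q=cloud(d); print(robot.sense()["t"],robot.sense()["tcp_pos"])
im=cv2.imread("pics/w2.png"); H,S,V=cv2.split(cv2.cvtColor(im,cv2.COLOR_BGR2HSV))
m=(((H<8)|(H>172))&(S>120)&(V>50)&(Q[...,2]>.096)&(Q[...,2]<.105)).astype(np.uint8)
n,l,st,c=cv2.connectedComponentsWithStats(m)
for i in range(1,n):
    if st[i,4]>50: q=Q[l==i]; print(c[i],st[i],q.mean(0),(q.max(0)+q.min(0))/2,np.ptp(q,0))
E
```

```text
cover 0.06997994402221523 [ 0.45314945 -0.24805674  0.09348234]
[3.141592653589793, 0, np.float64(1.631882850614698)] [-1.3   0.23  0.94  1.99 -0.22  1.02 -0.2 ]
10.9917 [0.45064552 0.20142547 0.2401251 ]
[277.51790634 196.61707989] [267 186  22  22 363] [0.44922493 0.20426141 0.10047671] [0.44921577 0.20386435 0.09945887] [0.01748972 0.01761753 0.00634865]
```

View pics/w2.png

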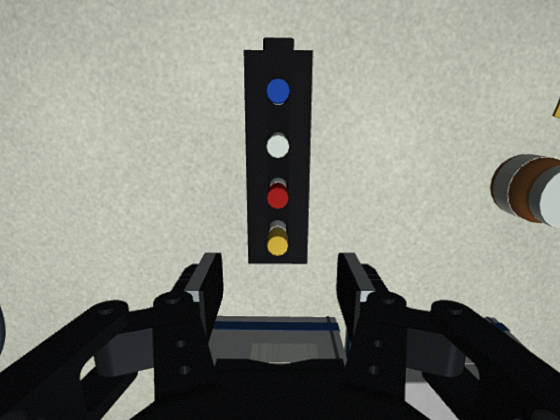

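The wrist view shows the red cap at (277,197), third from the far end, with the fingers straddling the row. The cover is at 70 mm. I'll grasp and lift.

```bash
python3 - <<'E'
from h import *
x,y=.4493,.2038
robot.move_straight([x,y,.13],vel=.15)
r=robot.move_straight([x,y,.080],vel=.08,contact_N=8)
s=robot.sense();print(r,s["t"],s["tcp_pos"])
robot.grip(0.0,35)
s=robot.sense();print(s["t"],s["opening"],s["gripper_force"],s["wrist_force"])
robot.move_straight([x,y,.24],vel=.12)
s=robot.sense();print(s["t"],s["opening"],s["gripper_force"],s["tcp_pos"])
shot("scene","pics/s2.png"); shot("wrist","pics/w3.png")
E
```

```text
False 12.65 [0.44959104 0.20368781 0.0800243 ]
13.05 0.199461671908333 34.06289219856262 [-0.88459146 -0.01020144  3.38784208]
14.5333 0.19874635646954017 34.091888666152954 [0.44886338 0.20365187 0.23936622]
```

View pics/w3.png

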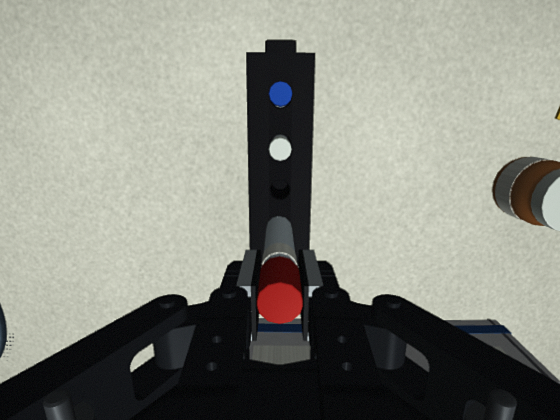

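View pics/s2.png

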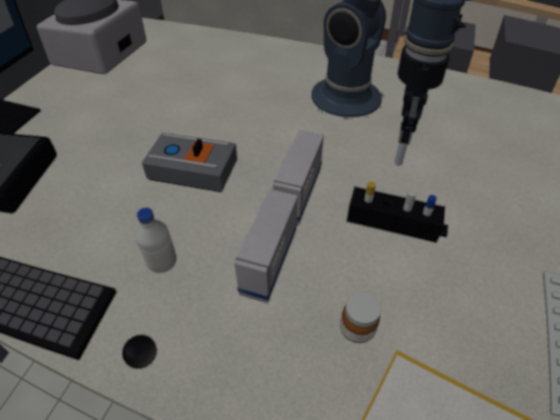

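The tube is held: red cap at (280,300) in the wrist view, foot at (400,163) in the scene view, other tubes in place. I'll carry it over the wall, hold it high above the window, and look again.

```bash
cat > tube.py <<'E'
from h import *
def axis(tag):
    for cam in("scene","top"):
        d=shot(cam,f"pics/{cam}_{tag}.png"); Q=cloud(d); s=robot.sense(); t=np.array(s["tcp_pos"])
        m=(np.linalg.norm(Q[...,:2]-t[:2],axis=-1)<.03)&(Q[...,2]>t[2]-.085)&(Q[...,2]<t[2]-.014)
        q=Q[m]
        if len(q)<30: print(cam,len(q)); continue
        c=q.mean(0); v=np.linalg.svd(q-c)[2][0]; v*=np.sign(v[2])
        C=-np.array(d["R"]).T@np.array(d["t"]); r=(c-C)[:2]; r/=np.linalg.norm(r)
        zmin=np.percentile(q[:,2],2)
        lo=q[q[:,2]<zmin+.015]; print(cam,len(q),"axis",v.round(3),"zmin",zmin-t[2],"foot-off",(c+v*(zmin-c[2])/v[2])[:2]+.0065*r-t[:2])
    print(s["t"],t,s["gripper_force"],s["tcp_rot"])
E
python3 - <<'E'
from tube import *
robot.move_straight([.48,.0,.24],vel=.15)
print(robot.sense()["t"],robot.sense()["tcp_pos"])
robot.move_straight([.4618,-.3175,.24],vel=.18)
robot.move_straight([.4618,-.3175,.17],vel=.08)
robot.sleep(.4)
axis("a")
im=cv2.imread("pics/scene_a.png")[80:200,110:260]; cv2.imwrite("pics/crop_a.png",cv2.resize(im,(750,600),interpolation=2))
E
```

```text
16.1583 [0.47991323 0.00072561 0.23989387]
scene 135 axis [ 0.002 -0.001  1.   ] zmin -0.06767293149867197 foot-off [0.00128173 0.00034673]
top 51 axis [-0.011  0.008  1.   ] zmin -0.0668327097131263 foot-off [-0.00028906 -0.0014835 ]
19.6 [ 0.46183538 -0.31748162  0.17007689] 34.09471035003662 [3.14140765e+00 7.19100850e-06 1.63192386e+00]
```

View pics/crop_a.png

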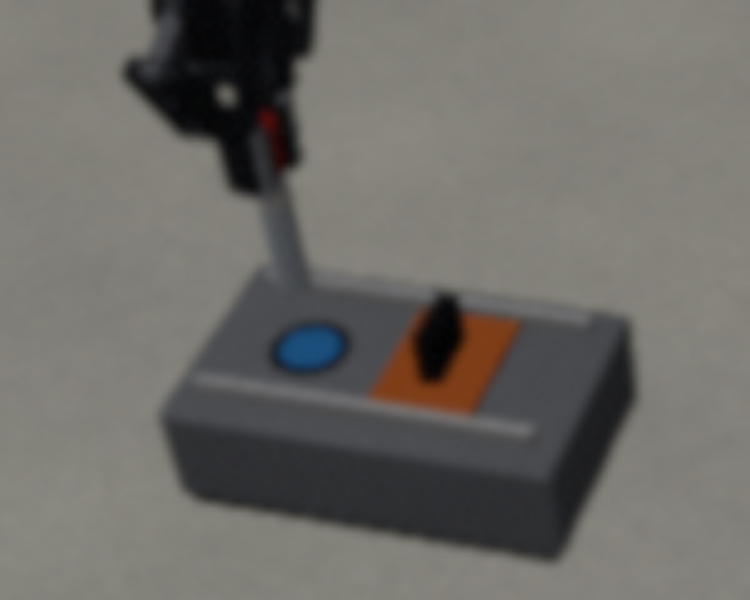

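The crop shows the tube upright, its foot at about (290,285), above the window at (310,347). It is centred within 1.5 mm and the foot is about 70 mm below the TCP. I'll lower it to a gap of about 10 mm.

```bash
python3 - <<'E'
from tube import *
robot.move_straight([.4615,-.3172,.1405],vel=.03)
robot.sleep(.8)
axis("b")
robot.close_job()
E
```

```text
scene 399 axis [0.08  0.077 0.994] zmin -0.08251532996602934 foot-off [-0.00258838 -0.00254263]
top 346 axis [ 1.    -0.018  0.019] zmin -0.0826513279242011 foot-off [-0.43852348  0.00750654]
21.6333 [ 0.46147947 -0.3172032   0.14048454] 34.09592807292938 [-3.14157523e+00 -8.25285412e-06  1.63184360e+00]
the job is handed in; nothing more can be done
```

The job is handed in at 21.6 s: the cover is fully open at 70 mm, and the red-capped tube is held still and upright about 10 mm above the window, within about 2 mm of its centre. These figures are from the TCP pose and the check made 30 mm higher, because the last camera fit also picked up the reader's top and was no use; no verdict was returned.

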